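# Sort the washed jar lids on the kitchen windowsill

## Task

Put the washed jar lids away: stack both green lids on the green ones in their pale blue dispenser and both gold lids on the gold ones in theirs, lying flat, right way up and between the guide posts; the odd red lid belongs to neither stack, so lay it flat in the middle of the white saucer. Do not shove or knock over the two empty glass jars.

Things in the scene. Friction and masses are not known exactly. Their poses are not given: they have to be found in the camera images.
- lid_green_a: Dark green ribbed plastic jar lid, diameter 64 mm, 14 mm high, about 22 g, plain top. Loose on the marble, right way up. Origin: centre of its underside, z up through its top. The two green lids are interchangeable.
- lid_green_b: Dark green ribbed plastic jar lid, diameter 64 mm, 14 mm high, about 22 g, with a white ring printed on its top. Loose on the marble, right way up. Origin: centre of its underside, z up through its top. The two green lids are interchangeable.
- lid_gold_a: Gold-coloured metal jar lid, diameter 52 mm, 12 mm high, about 18 g, plain top. Loose on the marble, right way up. Origin: centre of its underside, z up through its top. The two gold lids are interchangeable.
- lid_gold_b: Gold-coloured metal jar lid, diameter 52 mm, 12 mm high, about 18 g, with a black ring printed on its top. Loose on the marble, right way up. Origin: centre of its underside, z up through its top. The two gold lids are interchangeable.
- lid_red: The odd lid: red metal jar lid, diameter 58 mm, 13 mm high, about 18 g, loose on the marble, right way up. Origin: centre of its underside, z up through its top.
- dispenser_green: Fixed pale blue push dispenser, base 81 mm square, holding green lids. Origin: underside centre, on the column axis; -x points to its delivery lip. The next lid's underside rests at z 38 mm, the one after at 52. Four guide posts on its diagonals: inner faces 40 mm from the axis, tops at z 60. Gaps 46 mm wide between them on its x and y sides let in fingers that close along its x or y. Yaw within 0.45 rad.
- dispenser_gold: Fixed pale blue push dispenser, base 72 mm square, holding gold lids. Origin: underside centre, on the column axis; -x points to its delivery lip. The next lid's underside rests at z 34 mm, the one after at 46. Four guide posts on its diagonals: inner faces 34 mm from the axis, tops at z 52. Gaps 39 mm wide between them on its x and y sides let in fingers that close along its x or y. Yaw within 0.45 rad.
- saucer: White ceramic saucer, loose, about 180 g, 144 mm across, thin blue lines round its rim and well, rim 16 mm high. Its flat well is 104 mm across and 6 mm above the origin; the rim slopes up outside it. Origin: centre of its underside, z up.
- jar_left: Empty clear glass jar without a lid, 72 mm across, 90 mm high, mouth 60 mm, loose and fragile, the left one (+y) of the two at the far side. Not to be used or disturbed. Origin: centre of its underside, z up.
- jar_right: Empty clear glass jar without a lid, 72 mm across, 90 mm high, mouth 60 mm, loose and fragile, the right one (-y) of the two at the far side. Not to be used or disturbed. Origin: centre of its underside, z up.
There are look-alikes about, which are no part of the job. Several things have the shape of the saucer; the one meant has the colours described above.

How it is judged:
By the outcome, as a careful person would: the job done as asked, in the order asked, and still so for the second after the job is handed in, with the robot touching nothing.
It also fails if it takes over 115 s, if anything falls off the work surface, if the arm or the gripper's body presses on something with over 40 N, if the wrist force passes 120 N, or if a joint passes its speed limit or range.

## Robot

A 7-joint arm with a two-finger parallel gripper is mounted at the origin on the work surface. World frame = base frame: x ahead of the robot, y to its left, z up, the work surface at z = 0. Lengths are in m, angles in rad, forces in N, time in s.
With the tool pointing down it reaches from about 0.4 to 0.85 m from the base axis. Payload 10.4 kg.
Tool frame: the origin (TCP) lies midway between the tips of the shut fingers; the grasp point (between the pads) lies 19 mm behind it; z points along the fingers, y is the line along which they close (so a half turn about z gives the same grasp; the last joint's range is limited). The gripper opens to 87 mm and grips with 3 to 60 N. Pads are 19 mm wide; open, the fingers measure 117 mm over their backs; the gripper's body (75 mm by 190 mm) begins 51 mm behind the grasp point.
Start: joints at [-1.299, 0.332, -0.065, 1.46, 0.022, 1.35, -0.088], TCP at [0.182, 0.598, 0.223] pointing down, gripper open.
Joint ranges: [-2.6, 2.6], [-0.5, 2.12], [-1.47, 1.34], [0.16, 2.42], [-1.27, 4.41], [0.06, 2.06], [-2.6, 2.6]. Speed limits (rad/s): [2.22, 2.22, 2.79, 2.79, 3.14, 3.14, 3.14].

## Interface

Orientations are given as a unit quaternion [x, y, z, w].
In Python, from bench import r gives the robot as it stands.
- The arm moves only by the tool apply_moves, never from a script. Its argument "steps" is a list of rows, each a list of 7 numbers: the turn, a rotation vector about the tool's x, y, z in rad, then the shift along the tool's x, y, z in mm, then the opening, from -1 (shut) to 1 (fully open). In form: [[ax, ay, az, x, y, z, claw], ...]. A call has 1 to 20 rows; each row is the pose to reach, as a shift and turn from the pose commanded when the call began, along the tool's axes at that moment; what a row does not reach only later rows make up. A row lasts 1/12 s, in which the tool goes at most 41.7 mm and 7.16 degrees, less where a joint would pass 70% of its speed; a pose out of reach is approached as far as the arm can. A call with a gripper value outside its range is refused whole. The fingers move at their own pace and stop on an object; "force" is the grip in N (left out, the last holds). Time passes only in rows, so rows that repeat a pose let the fingers close. It gives the time, the measured TCP pose, the force, the opening and the grip force at its end, in the units of the state.
- r.read_state(): the state, without advancing time (a new reading comes with each control period).
- r.camera(name): name is "scene" or "top"; returns a dict with "pixels" (480x640x3 uint8, red, green, blue), "z_map" (480x640 float32, m along the optical axis (not along the pixel's ray), 0 where there is no reading), "fovy" (degrees; the focal length in pixels is half the picture's height over the tangent of half this angle, whatever the lens; pixels are square), "cx", "cy" (the principal point, pixels), "position" and "orientation" of the camera in the world. Camera axes: x right, y down, z forward; pixel columns grow to the right and rows downward; lengths in m; the calibration is good to about 2 mm. A picture is of the moment at which its call begins.
- r.close_job(): hands the job in; it is judged then, once.
The state is a dict: "time": time; "joint_positions": joint angles; "joint_vel": joint speeds; "joint_torque": joint torques, N m; "ee_pos": TCP position; "eef_rot": TCP orientation; "ft_force": force on the tool from outside, world axes, zero at the start; "torque": the same for the moment, N m; "width": finger opening in m; "grip_force": force on a finger pad.
Only numpy, scipy, OpenCV 4.12 (cv2) and the standard library are available. Lean on these libraries where they do the work, as an engineer would, in place of code of your own. Each camera call takes 0.05 s, during which the arm holds its last target. There are 200 camera calls.

## Working session

There is one attempt and no reset: what is moved stays moved. The work goes in short steps, Python scripts to look and compute and a tool call to move; the robot and the scene stay as the last step left them, time stands still between calls to the robot, and variables do not carry over. Pictures are saved under pics/ and viewed, at most 15 in all, crops included, and the job is handed in when it is done.

Besides the shell and the picture viewer there is one more tool, called after "Request:" as name([rows], argument=value, ...), one row to a line, values as JSON. apply_moves: Moves the arm, as the interface text tells. Its arguments: {"type":"object","properties":{"steps":{"type":"array","items":{"type":"array","items":{"type":"number"}}},"force":{"type":"number"}},"required":["steps"]}

```bash
mkdir -p pics
cat > h.py <<'E'
import numpy as np, cv2
from scipy.spatial.transform import Rotation as R
from bench import r
def cam(n):
    c=r.camera(n); c['f']=240/np.tan(np.radians(c['fovy'])/2)
    c['R']=R.from_quat(c['orientation']).as_matrix(); c['p']=np.array(c['position']); return c
def world(c,u,v,z=None):
    d=c['R']@np.array([(u-c['cx'])/c['f'],(v-c['cy'])/c['f'],1.])
    if z is None: s=c['z_map'][int(round(v)),int(round(u))]
    else: s=(z-c['p'][2])/d[2]
    return c['p']+s*d
def save(n,im): cv2.imwrite('pics/'+n,cv2.cvtColor(im,cv2.COLOR_RGB2BGR))
E
python3 - <<'E'
from h import *
for n in('top','scene'):
    c=cam(n); save(n+'0.png',c['pixels']); print(n,c['position'],c['orientation'],c['fovy'],c['cx'],c['cy'])
s=r.read_state(); print(s['ee_pos'],s['eef_rot'],s['width'],s['time'])
E
```

```text
top [ 0.36927154 -0.06988405  0.92252043] [ 0.71038526 -0.70085426  0.04364792 -0.04744414] 52.73384833770963 325.8470845814296 242.92165559887195
scene [0.94725157 0.62887979 0.69039662] [ 0.24589356  0.86455588 -0.41850063 -0.13014112] 43.172470261737814 321.2680497923505 241.99281164407915
[0.18151349 0.59769038 0.22182732] [ 1.46876187e-01  9.89154670e-01 -6.49697115e-04 -5.63275024e-05] 0.08717721444014082 0.1
```

View pics/top0.png

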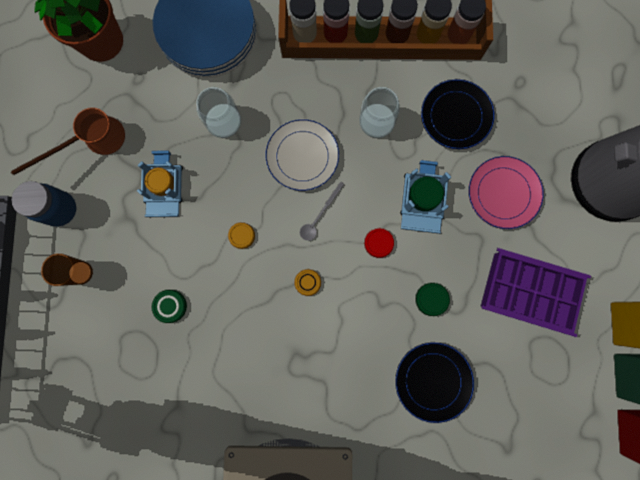

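View pics/scene0.png

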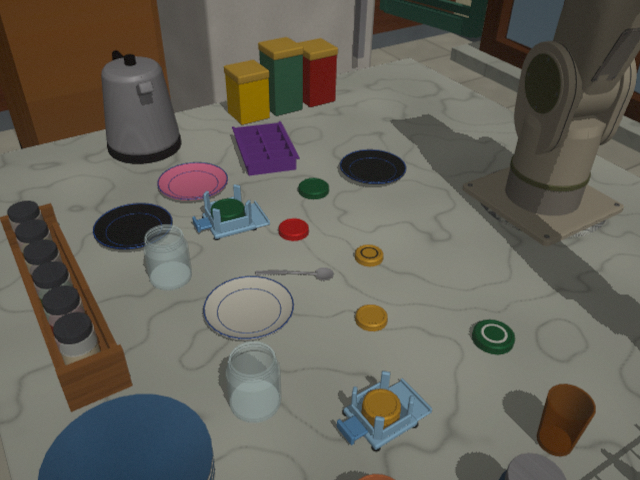

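The top view shows, in pixels: the green lids at (169,306), ringed, and (433,299); the gold lids at (242,235) and (308,282), ringed; the red lid at (379,243). The white saucer is at (303,155), the gold dispenser at (160,183), the green dispenser at (427,195), and the jars at (219,112) and (379,112). The scene view shows the same layout.

Run:
```python
from h import *
c=cam('top'); im=c['pixels']; hsv=cv2.cvtColor(im,cv2.COLOR_RGB2HSV)
for n,(u,v),h,rad in [('gA',(433,299),.014,.032),('gB',(169,306),.014,.032),('oA',(242,235),.012,.026),('oB',(308,282),.012,.026),('red',(379,243),.013,.029),('discgreen',(428,193),.038,.032),('discgold',(160,181),.034,.026)]:
    m=np.zeros(im.shape[:2],np.uint8); y0,x0=v-24,u-24
    sub=hsv[y0:v+25,x0:u+25]; s=(sub[...,1]>110)&(sub[...,2]>30)
    if 'disc' in n: s&=(sub[...,0]<85)
    s=s.astype(np.uint8)
    cs,_=cv2.findContours(s,cv2.RETR_EXTERNAL,cv2.CHAIN_APPROX_NONE); k=max(cs,key=cv2.contourArea)
    (a,b),q=cv2.minEnclosingCircle(k); e=cv2.fitEllipse(k)
    w=world(c,e[0][0]+x0,e[0][1]+y0,h); print(n,np.round(w,4),'dist',round(np.hypot(*w[:2]),3),'px',np.round(e[0],1)+[x0,y0],np.round(e[1],1),'r',round(e[1][0]/2*(c['p'][2]-h)/c['f'],4), 'depthz',world(c,u,v)[2].round(4))
# saucer blue-rim/white
for u,v in [(303,155)]: print('saucer',world(c,u,v,.012))
g=cv2.resize(im[150:245,385:465],None,fx=6,fy=6,interpolation=cv2.INTER_CUBIC)
o=cv2.resize(im[140:235,120:200],None,fx=6,fy=6,interpolation=cv2.INTER_CUBIC)
cp=np.hstack([g,o])[:600,:800] if False else np.hstack([cv2.resize(g,(400,475)),cv2.resize(o,(400,475))])
save('disp.png',cp)
sa=cv2.resize(im[110:200,255:350],None,fx=6,fy=6,interpolation=cv2.INTER_CUBIC); save('sauc.png',sa)
```

```text
gA [ 0.3841 -0.264   0.014 ] dist 0.466 px [432.4 299.1] [31.8 33.2] r 0.0298 depthz 0.0124
gB [0.3646 0.2287 0.014 ] dist 0.43 px [167.8 306. ] [30.9 32.5] r 0.0289 depthz 0.0129
oA [0.4999 0.0973 0.012 ] dist 0.509 px [241.  235.2] [25.2 26.2] r 0.0237 depthz 0.0122
oB [ 0.4127 -0.0304  0.012 ] dist 0.414 px [307.3 282.1] [25.8 26.1] r 0.0243 depthz 0.0113
red [ 0.4891 -0.1645  0.013 ] dist 0.516 px [378.9 242.6] [28.8 29. ] r 0.0271 depthz 0.0105
discgreen [ 0.5819 -0.2513  0.038 ] dist 0.634 px [426.8 192.1] [31.2 32.5] r 0.0285 depthz 0.0368
discgold [0.5982 0.2529 0.034 ] dist 0.649 px [158.4 180.8] [26.1 28.1] r 0.024 depthz 0.0303
saucer [ 0.65888066 -0.0174159   0.012     ]
```

View pics/disp.png

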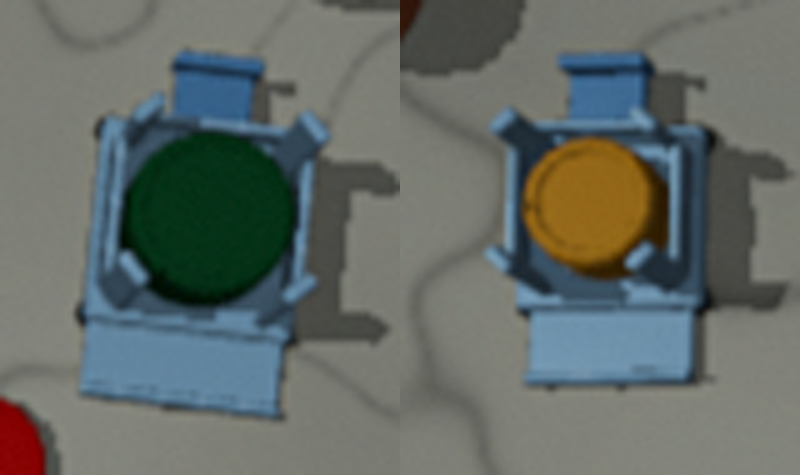

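View pics/sauc.png

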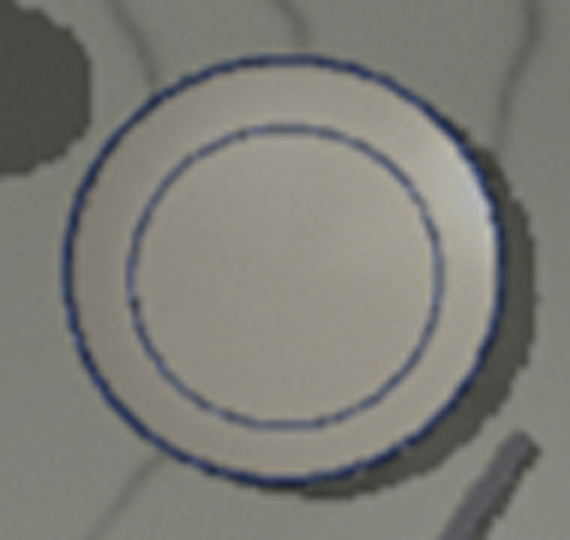

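The crops show the post tops of both dispensers, with the wide delivery lip on the near side. The saucer's rim circle is centred at crop (285,271), about px (302.2,154.8). Next I take the post tops from depth in both cameras.

```bash
cat >> h.py <<'E'
def cloud(c):
    v,u=np.mgrid[0:480,0:640]; s=c['z_map']; 
    P=np.stack([(u-c['cx'])/c['f']*s,(v-c['cy'])/c['f']*s,s],-1)@c['R'].T+c['p']
    P[s<=0]=np.nan; return P
E
python3 - <<'E'
from h import *
for n in('top','scene'):
    c=cam(n); P=cloud(c); Q=P.reshape(-1,3); Q=Q[~np.isnan(Q[:,0])]
    for nm,ctr,lo in(('green',(.58,-.25),.052),('gold',(.598,.253),.045)):
        q=Q[(np.hypot(Q[:,0]-ctr[0],Q[:,1]-ctr[1])<.075)&(Q[:,2]>lo)]
        lab=cv2.kmeans(np.float32(q[:,:2]),4,None,(3,50,1e-5),10,cv2.KMEANS_PP_CENTERS)[1].ravel()
        cs=[]
        for k in range(4):
            g=q[lab==k]; cs.append(g[:,:2].mean(0)); print(n,nm,len(g),g.mean(0).round(4),g[:,2].max().round(3))
        cs=np.array(cs); m=cs.mean(0); a=np.degrees(np.arctan2(*(cs-m).T[::-1])); print('  mean',m.round(4),'rad',np.hypot(*(cs-m).T).round(4),'yaw',((a-45+45)%90-45).round(1))
    for nm,ctr in(('jl',(.75,.14)),('jr',(.75,-.16))):
        q=Q[(np.hypot(Q[:,0]-ctr[0],Q[:,1]-ctr[1])<.08)&(Q[:,2]>.02)]; 
        print(n,nm,len(q),q[:,:2].min(0) if len(q) else 0,q[:,:2].max(0) if len(q) else 0)
    if n=='top':
        # posts by pixel readings at known tops
        w=lambda pts,z:np.array([world(c,u,v,z)[:2] for u,v in pts])
        G=w([(385+a/5-.4,150+b/5-.4) for a,b in((150,105),(313,130),(130,265),(300,288))],.06)
        O=w([(120+a/5-.4,140+b/5-.4) for a,b in((105,118),(240,115),(95,253),(245,252))],.052)
        L=w([(385+80/5,150+393/5),(385+282/5,150+416/5),(120+125/5,140+382/5),(120+292/5,140+382/5)],.015)
        print(G.round(4),G.mean(0),'\n',O.round(4),O.mean(0)); d=L[1]-L[0];e=L[3]-L[2]
        print('lip yaw',np.degrees(np.arctan2(d[0],-d[1])),np.degrees(np.arctan2(e[0],-e[1])))
        print('saucer rim',world(c,255+285/6-.4,110+271/6-.4,.016),'well',world(c,255+286/6-.4,110+276/6-.4,.006))
        print('jar mouth/bases', [world(c,u,v,z).round(3) for u,v,z in((213,104,.09),(223,120,0.0),(380,103,.09),(377,122,0.))])
E
```

```text
top green 30 [ 0.6098 -0.2848  0.057 ] 0.06
top green 28 [ 0.5564 -0.218   0.0576] 0.06
top green 27 [ 0.6163 -0.2242  0.0572] 0.062
top green 25 [ 0.55   -0.2781  0.057 ] 0.061
  mean [ 0.5831 -0.2513] rad [0.0428 0.0427 0.0428 0.0426] yaw [-6.5 -6.2 -5.7 -6. ]
top gold 23 [0.5761 0.2292 0.0495] 0.051
top gold 24 [0.6263 0.2827 0.0491] 0.053
top gold 22 [0.6279 0.2306 0.0495] 0.054
top gold 23 [0.5738 0.2811 0.0496] 0.053
  mean [0.601  0.2559] rad [0.0365 0.0369 0.0369 0.0371] yaw [2.  1.8 1.7 2.2]
top jl 1580 [0.69538108 0.10858076] [0.82997399 0.18387603]
top jr 1203 [ 0.69915865 -0.1968984 ] [ 0.77015119 -0.1253045 ]
[[ 0.6167 -0.2251]
 [ 0.608  -0.2845]
 [ 0.5569 -0.2172]
 [ 0.5491 -0.2787]] [ 0.58266498 -0.25136297] 
 [[0.6267 0.2814]
 [0.6285 0.2313]
 [0.5755 0.2819]
 [0.5765 0.2265]] [0.60179995 0.25527021]
lip yaw -5.844344500469899 0.7427245330799044
saucer rim [ 0.6580528  -0.01589621  0.016     ] well [ 0.65956024 -0.01566037  0.006     ]
jar mouth/bases [array([0.727, 0.142, 0.09 ]), array([0.733, 0.144, 0.   ]), array([ 0.732, -0.159,  0.09 ]), array([ 0.732, -0.162,  0.   ])]
scene green 38 [ 0.5513 -0.2775  0.0576] 0.062
scene green 41 [ 0.6184 -0.2232  0.0576] 0.063
scene green 31 [ 0.558  -0.2169  0.0573] 0.063
scene green 33 [ 0.6121 -0.2835  0.0575] 0.061
  mean [ 0.5849 -0.2503] rad [0.0433 0.043  0.0429 0.0429] yaw [-6.  -6.1 -6.1 -5.7]
scene gold 63 [0.6291 0.2845 0.0506] 0.055
scene gold 55 [0.5785 0.2304 0.0503] 0.054
scene gold 50 [0.631  0.2325 0.0505] 0.055
scene gold 49 [0.5773 0.2828 0.0507] 0.055
  mean [0.604  0.2575] rad [0.0368 0.0372 0.0369 0.0367] yaw [2.  1.8 2.2 1.5]
scene jl 3538 [0.69728773 0.108579  ] [0.82969273 0.18139434]
scene jr 2249 [ 0.70067986 -0.1984151 ] [ 0.77281391 -0.12244012]
```

```bash
cat >> h.py <<'E'
def go(*T):
    """each target (x,y,z,deg of tool y mod 180): shift/turn from the present pose"""
    s=r.read_state(); R0=R.from_quat(s['eef_rot']); p=np.array(s['ee_pos'])
    print('at',p.round(4),'w',round(s['width'],4),'t',round(s['time'],2),'j7',round(s['joint_positions'][6],2))
    cur=np.degrees(np.arctan2(*R0.as_matrix()[[1,0],1]))
    for x,y,z,a in T:
        a=cur+((a-cur+90)%180-90); a=np.radians(a); Y=np.array([np.cos(a),np.sin(a),0]); Z=np.array([0,0,-1.])
        M=np.stack([np.cross(Y,Z),Y,Z],1); rv=(R0.inv()*R.from_matrix(M)).as_rotvec()
        print(rv.round(3),(R0.inv().apply(np.array([x,y,z])-p)*1000).round(1))
E
python3 -c "
from h import *
go((.3646,.2287,.22,84),(.3646,.2287,.06,84))"
```

```text
at [0.1815 0.5979 0.2222] w 0.0869 t 0.25 j7 -0.09
[-0.001 -0.    -0.19 ] [-282.4 -300.1    2.4]
[-0.001 -0.    -0.19 ] [-282.4 -300.   162.4]
```

Request:
apply_moves([
  [0, 0, -0.19, -282, -300, 2, 1],
  [0, 0, -0.19, -282, -300, 2, 1],
  [0, 0, -0.19, -282, -300, 2, 1],
  [0, 0, -0.19, -282, -300, 2, 1],
  [0, 0, -0.19, -282, -300, 2, 1],
  [0, 0, -0.19, -282, -300, 2, 1],
  [0, 0, -0.19, -282, -300, 2, 1],
  [0, 0, -0.19, -282, -300, 2, 1],
  [0, 0, -0.19, -282, -300, 2, 1],
  [0, 0, -0.19, -282, -300, 2, 1],
  [0, 0, -0.19, -282, -300, 2, 1],
  [0, 0, -0.19, -282, -300, 2, 1],
  [0, 0, -0.19, -282, -300, 162, 1],
  [0, 0, -0.19, -282, -300, 162, 1],
  [0, 0, -0.19, -282, -300, 162, 1],
  [0, 0, -0.19, -282, -300, 162, 1],
  [0, 0, -0.19, -282, -300, 162, 1],
  [0, 0, -0.19, -282, -300, 162, 1],
], force=12)

```text
time: 1.75
ee_pos: [0.3631, 0.2291, 0.0601]
eef_rot: [0.052, 0.999, -0.001, -0.001]
ft_force: [0.2, 0.4, 0.6]
width: 0.087
grip_force: 0.0
```

```bash
python3 -c "
from h import *
go((.3646,.2287,.003,84),(.3646,.2287,.13,84))
for n in ('scene',):
  c=cam(n); save('h1.png',cv2.resize(c['pixels'][250:450,400:600],(600,600)))"
```

```text
at [0.3631 0.2291 0.0601] w 0.087 t 1.75 j7 0.82
[-0.003 -0.002  0.001] [-1.7 -0.1 57.1]
[-0.003 -0.002  0.001] [ -1.4  -0.5 -69.9]
```

View pics/h1.png

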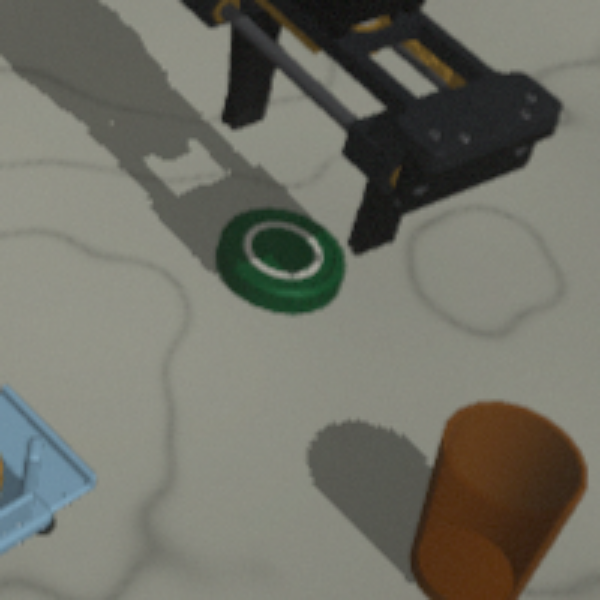

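The crop shows the open fingers straddling the ringed green lid at crop (283,258), with clear space around.

Request:
apply_moves([
  [0, 0, 0, -2, 0, 35, 1],
  [0, 0, 0, -2, 0, 57, 1],
  [0, 0, 0, -2, 0, 57, 1],
  [0, 0, 0, -2, 0, 57, 0.3],
  [0, 0, 0, -2, 0, 57, 0.3],
  [0, 0, 0, -2, 0, 57, 0.3],
  [0, 0, 0, -2, 0, 57, 0.3],
  [0, 0, 0, -2, 0, 57, 0.3],
  [0, 0, 0, -2, 0, 57, 0.3],
  [0, 0, 0, -2, 0, 45, 0.3],
  [0, 0, 0, -2, 0, 10, 0.3],
  [0, 0, 0, -2, 0, -30, 0.3],
  [0, 0, 0, -2, 0, -70, 0.3],
  [0, 0, 0, -2, 0, -70, 0.3],
], force=12)

```text
time: 2.97
ee_pos: [0.3694, 0.2311, 0.138]
eef_rot: [0.053, 0.999, 0.004, 0.004]
ft_force: [0.7, 1.6, 0.5]
width: 0.0635
grip_force: 12.0
```

```bash
python3 -c "
from h import *
go((.584,-.251,.13,84),(.584,-.251,.08,84))"
```

```text
at [0.3694 0.2311 0.138 ] w 0.0635 t 2.97 j7 0.8
[ 0.008  0.007 -0.001] [-264.1 -457.     6.1]
[ 0.008  0.007 -0.001] [-263.7 -457.4   56.1]
```

Request:
apply_moves([
  [0, 0, 0, -266, -456, 0, 0.3],
  [0, 0, 0, -266, -456, 0, 0.3],
  [0, 0, 0, -266, -456, 0, 0.3],
  [0, 0, 0, -266, -456, 0, 0.3],
  [0, 0, 0, -266, -456, 0, 0.3],
  [0, 0, 0, -266, -456, 0, 0.3],
  [0, 0, 0, -266, -456, 0, 0.3],
  [0, 0, 0, -266, -456, 0, 0.3],
  [0, 0, 0, -266, -456, 0, 0.3],
  [0, 0, 0, -266, -456, 0, 0.3],
  [0, 0, 0, -266, -456, 0, 0.3],
  [0, 0, 0, -266, -456, 0, 0.3],
  [0, 0, 0, -266, -456, 0, 0.3],
  [0, 0, 0, -266, -456, 0, 0.3],
  [0, 0, 0, -266, -456, 0, 0.3],
  [0, 0, 0, -266, -456, 0, 0.3],
  [0, 0, 0, -266, -456, 0, 0.3],
  [0, 0, 0, -266, -456, 0, 0.3],
  [0, 0, 0, -266, -456, 0, 0.3],
  [0, 0, 0, -266, -456, 0, 0.3],
])

```text
time: 4.63
ee_pos: [0.5832, -0.2516, 0.1308]
eef_rot: [0.052, 0.999, 0.0, 0.0]
ft_force: [-0.3, 0.5, 0.1]
width: 0.0635
grip_force: 12.0
```

```bash
python3 -c "
from h import *
go((.584,-.251,.044,84),(.584,-.251,.12,84))
c=cam('scene'); save('p1.png',cv2.resize(c['pixels'][130:290,150:330],(640,569)))"
```

```text
at [ 0.5832 -0.2516  0.1308] w 0.0635 t 4.63 j7 2.03
[0.001 0.    0.001] [-0.7  0.6 86.8]
[0.001 0.    0.001] [-0.7  0.7 10.8]
```

View pics/p1.png

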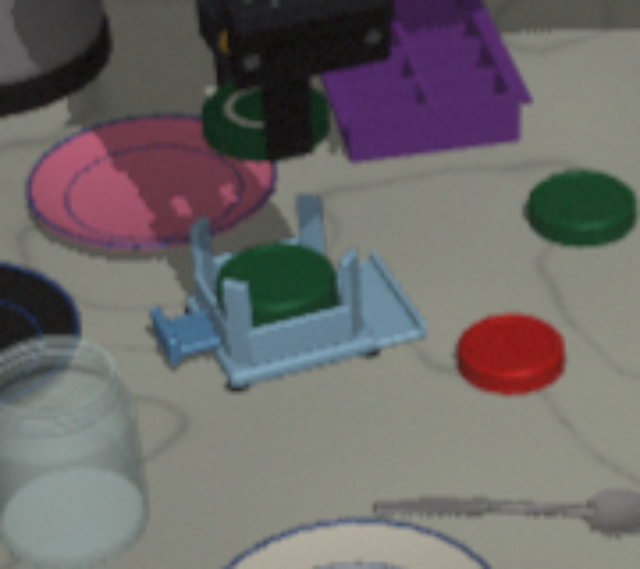

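The crop shows the lid held level above the dispenser at crop (267,120); the side walls are lower than the stack.

Request:
apply_moves([
  [0, 0, 0, -1, 1, 35, 0.3],
  [0, 0, 0, -1, 1, 65, 0.3],
  [0, 0, 0, -1, 1, 80, 0.3],
  [0, 0, 0, -1, 1, 88, 0.3],
  [0, 0, 0, -1, 1, 88, 0.3],
  [0, 0, 0, -1, 1, 88, 0.3],
  [0, 0, 0, -1, 1, 88, 0.3],
  [0, 0, 0, -1, 1, 88, 0.5],
  [0, 0, 0, -1, 1, 88, 0.55],
  [0, 0, 0, -1, 1, 88, 0.65],
  [0, 0, 0, -1, 1, 88, 0.7],
  [0, 0, 0, -1, 1, 88, 0.75],
  [0, 0, 0, -1, 1, 88, 0.75],
  [0, 0, 0, -1, 1, 70, 0.75],
  [0, 0, 0, -1, 1, 40, 0.75],
  [0, 0, 0, -1, 1, 10, 0.75],
  [0, 0, 0, -1, 1, 10, 0.9],
  [0, 0, 0, -1, 1, 10, 1],
])

```text
time: 6.18
ee_pos: [0.5852, -0.2521, 0.1223]
eef_rot: [0.052, 0.999, -0.0, 0.002]
ft_force: [-0.9, 0.3, -1.4]
width: 0.0824
grip_force: 0.0
```

```bash
python3 -c "
from h import *
go((.384,-.264,.12,84),(.384,-.264,.06,84))
c=cam('scene'); save('p2.png',cv2.resize(c['pixels'][130:290,150:330],(640,569)))"
```

```text
at [ 0.5852 -0.2521  0.1223] w 0.0824 t 6.18 j7 2.03
[-0.     0.003 -0.   ] [198.8 -32.9   1.6]
[-0.     0.003 -0.   ] [199.1 -32.9  61.6]
```

View pics/p2.png

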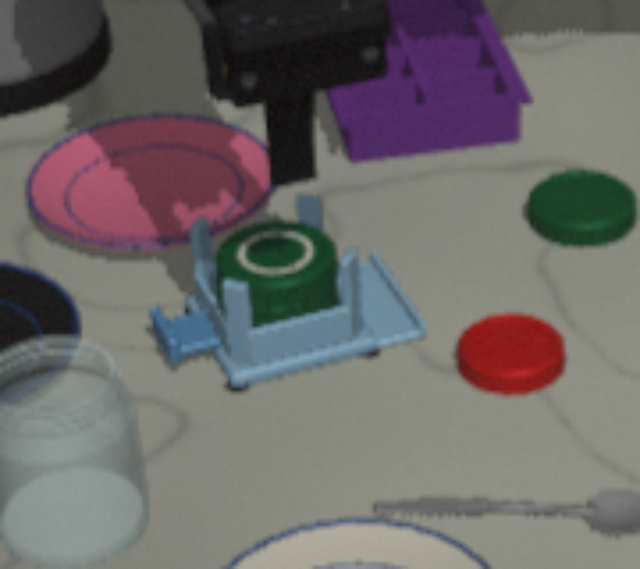

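The crop shows the ringed lid flat between the posts at crop (277,250). Next is the plain green lid.

Request:
apply_moves([
  [0, 0, 0, 199, -33, 0, 1],
  [0, 0, 0, 199, -33, 0, 1],
  [0, 0, 0, 199, -33, 0, 1],
  [0, 0, 0, 199, -33, 0, 1],
  [0, 0, 0, 199, -33, 0, 1],
  [0, 0, 0, 199, -33, 0, 1],
  [0, 0, 0, 199, -33, 0, 1],
  [0, 0, 0, 199, -33, 61, 1],
  [0, 0, 0, 199, -33, 61, 1],
  [0, 0, 0, 199, -33, 61, 1],
  [0, 0, 0, 199, -33, 61, 1],
  [0, 0, 0, 199, -33, 61, 1],
])

```text
time: 7.23
ee_pos: [0.3837, -0.264, 0.0603]
eef_rot: [0.052, 0.999, -0.0, 0.0]
ft_force: [0.1, -0.0, 0.1]
width: 0.087
grip_force: 0.0
```

```bash
python3 -c "
from h import *
go((.384,-.264,.003,84),(.384,-.264,.13,84))"
```

```text
at [ 0.3837 -0.264   0.0603] w 0.087 t 7.23 j7 2.11
[-0.001  0.     0.   ] [-0.3  0.1 57.3]
[-0.001  0.     0.   ] [ -0.3  -0.1 -69.7]
```

Request:
apply_moves([
  [0, 0, 0, 0, 0, 35, 1],
  [0, 0, 0, 0, 0, 57, 1],
  [0, 0, 0, 0, 0, 57, 1],
  [0, 0, 0, 0, 0, 57, 0.3],
  [0, 0, 0, 0, 0, 57, 0.3],
  [0, 0, 0, 0, 0, 57, 0.3],
  [0, 0, 0, 0, 0, 57, 0.3],
  [0, 0, 0, 0, 0, 57, 0.3],
  [0, 0, 0, 0, 0, 57, 0.3],
  [0, 0, 0, 0, 0, 45, 0.3],
  [0, 0, 0, 0, 0, 10, 0.3],
  [0, 0, 0, 0, 0, -30, 0.3],
  [0, 0, 0, 0, 0, -70, 0.3],
  [0, 0, 0, -198, 34, -70, 0.3],
  [0, 0, 0, -198, 34, -70, 0.3],
  [0, 0, 0, -198, 34, -70, 0.3],
  [0, 0, 0, -198, 34, -70, 0.3],
  [0, 0, 0, -198, 34, -70, 0.3],
  [0, 0, 0, -198, 34, -70, 0.3],
  [0, 0, 0, -198, 34, -70, 0.3],
], force=12)

```text
time: 8.9
ee_pos: [0.5843, -0.2497, 0.1284]
eef_rot: [0.051, 0.999, -0.0, -0.001]
ft_force: [-0.5, -0.4, 0.7]
width: 0.0638
grip_force: 12.0
```

Request:
apply_moves([
  [0, 0, 0, 0, 0, 0, 0.3],
  [0, 0, 0, 0, 0, 0, 0.3],
  [0, 0, 0, 0, 0, 0, 0.3],
])

```text
time: 9.15
ee_pos: [0.5824, -0.251, 0.13]
eef_rot: [0.053, 0.999, 0.0, 0.0]
ft_force: [-0.2, 0.7, -0.5]
width: 0.0638
grip_force: 12.0
```

```bash
python3 -c "
from h import *
go((.584,-.251,.056,84),(.584,-.251,.12,84))
c=cam('scene'); save('p3.png',cv2.resize(c['pixels'][130:290,150:330],(640,569)))"
```

```text
at [ 0.5824 -0.251   0.13  ] w 0.0638 t 9.15 j7 2.05
[ 0.001  0.    -0.001] [-1.6  0.1 74. ]
[ 0.001  0.    -0.001] [-1.6  0.1 10. ]
```

View pics/p3.png

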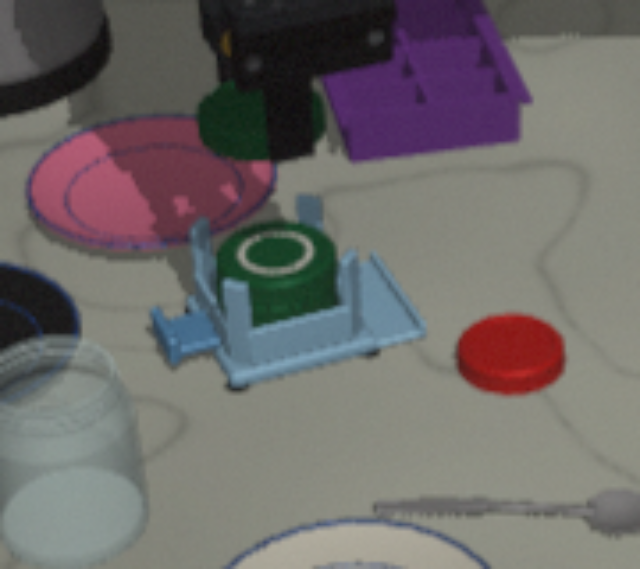

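The crop shows the plain green lid held level above the stack at crop (262,117).

Request:
apply_moves([
  [0, 0, 0, -1, 0, 30, 0.3],
  [0, 0, 0, -1, 0, 55, 0.3],
  [0, 0, 0, -1, 0, 68, 0.3],
  [0, 0, 0, -1, 0, 74, 0.3],
  [0, 0, 0, -1, 0, 74, 0.3],
  [0, 0, 0, -1, 0, 74, 0.3],
  [0, 0, 0, -1, 0, 74, 0.3],
  [0, 0, 0, -1, 0, 74, 0.5],
  [0, 0, 0, -1, 0, 74, 0.55],
  [0, 0, 0, -1, 0, 74, 0.65],
  [0, 0, 0, -1, 0, 74, 0.7],
  [0, 0, 0, -1, 0, 74, 0.75],
  [0, 0, 0, -1, 0, 74, 0.75],
  [0, 0, 0, -1, 0, 50, 0.75],
  [0, 0, 0, -1, 0, 20, 0.75],
  [0, 0, 0, -1, 0, 0, 0.75],
  [0, 0, 0, -1, 0, 0, 0.9],
  [0, 0, 0, -1, 0, 0, 1],
])

```text
time: 10.7
ee_pos: [0.5849, -0.2508, 0.1305]
eef_rot: [0.052, 0.999, -0.0, 0.001]
ft_force: [-0.4, 0.5, -0.8]
width: 0.0824
grip_force: 0.0
```

```bash
python3 -c "
from h import *
go((.4127,-.0304,.13,92),(.4127,-.0304,.06,92))
c=cam('scene'); save('p4.png',cv2.resize(c['pixels'][130:290,150:330],(640,569)))"
```

```text
at [ 0.5849 -0.2508  0.1305] w 0.0824 t 10.7 j7 2.05
[-0.     0.002 -0.14 ] [1.943e+02 2.012e+02 1.000e-01]
[-0.     0.002 -0.14 ] [194.5 201.2  70.1]
```

View pics/p4.png

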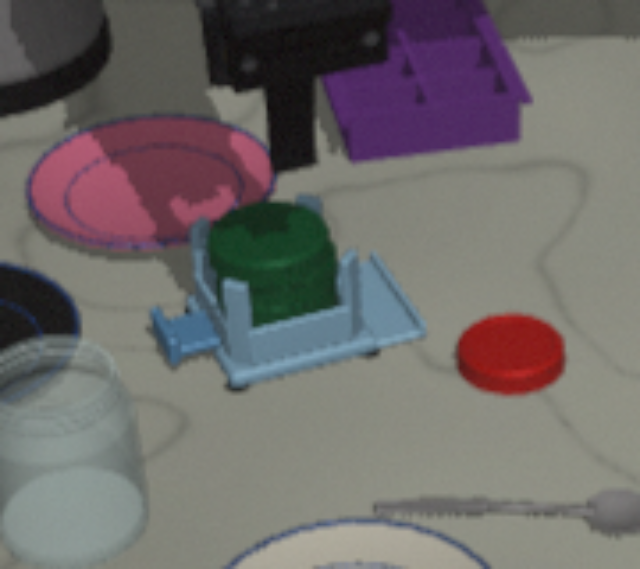

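The crop shows the second green lid flat on top between the posts at crop (270,235), a few mm off the lower one. I'll check that with depth later. Now the gold lids.

Request:
apply_moves([
  [0, 0, -0.14, 194, 201, 0, 1],
  [0, 0, -0.14, 194, 201, 0, 1],
  [0, 0, -0.14, 194, 201, 0, 1],
  [0, 0, -0.14, 194, 201, 0, 1],
  [0, 0, -0.14, 194, 201, 0, 1],
  [0, 0, -0.14, 194, 201, 0, 1],
  [0, 0, -0.14, 194, 201, 0, 1],
  [0, 0, -0.14, 194, 201, 0, 1],
  [0, 0, -0.14, 194, 201, 0, 1],
  [0, 0, -0.14, 194, 201, 0, 1],
  [0, 0, -0.14, 194, 201, 70, 1],
  [0, 0, -0.14, 194, 201, 70, 1],
  [0, 0, -0.14, 194, 201, 70, 1],
  [0, 0, -0.14, 194, 201, 70, 1],
  [0, 0, -0.14, 194, 201, 70, 1],
])

```text
time: 12.0
ee_pos: [0.4132, -0.0312, 0.0606]
eef_rot: [-0.017, 1.0, -0.0, 0.0]
ft_force: [0.2, -0.4, 0.7]
width: 0.0871
grip_force: 0.0
```

```bash
python3 -c "
from h import *
go((.4127,-.0304,.003,92),(.4127,-.0304,.13,92),(.602,.2565,.13,92))
c=cam('scene'); P=cloud(c); q=P.reshape(-1,3); q=q[(np.hypot(q[:,0]-.584,q[:,1]+.251)<.03)&(q[:,2]>.055)]
A=np.c_[q[:,:2]-[.584,-.251],np.ones(len(q))]; print(len(q),np.linalg.lstsq(A,q[:,2],rcond=None)[0],q.min(0),q.max(0))
im=c['pixels'];c=cam('top'); h=cv2.cvtColor(c['pixels'],cv2.COLOR_RGB2HSV)[160:225,395:460]; m=((h[...,1]>110)&(h[...,0]<85)&(h[...,2]>20)).astype(np.uint8)
k=max(cv2.findContours(m,0,1)[0],key=cv2.contourArea); e=cv2.fitEllipse(k); print(e, world(c,e[0][0]+395,e[0][1]+160,.066))"
```

```text
at [ 0.4132 -0.0312  0.0606] w 0.0871 t 12.0 j7 1.59
[-0.001  0.    -0.001] [ 0.5  0.9 57.6]
[-0.001  0.    -0.001] [  0.5   0.8 -69.4]
[-0.001  0.    -0.001] [-198.4  281.1  -69.6]
485 [ 0.01004549 -0.04249708  0.06553629] [ 0.55587665 -0.27970809  0.05527555] [ 0.61317101 -0.22105272  0.07005069]
((32.822330474853516, 30.152931213378906), (34.54536056518555, 38.89017868041992), 35.17649841308594) [ 0.5788849  -0.24750315  0.066     ]
```

Request:
apply_moves([
  [0, 0, 0, 0, 1, 35, 1],
  [0, 0, 0, 0, 1, 57, 1],
  [0, 0, 0, 0, 1, 57, 1],
  [0, 0, 0, 0, 1, 57, 0],
  [0, 0, 0, 0, 1, 57, 0],
  [0, 0, 0, 0, 1, 57, 0],
  [0, 0, 0, 0, 1, 57, 0],
  [0, 0, 0, 0, 1, 57, 0],
  [0, 0, 0, 0, 1, 57, 0],
  [0, 0, 0, 0, 1, 57, 0],
  [0, 0, 0, 0, 1, 45, 0],
  [0, 0, 0, 0, 1, 10, 0],
  [0, 0, 0, 0, 1, -30, 0],
  [0, 0, 0, 0, 1, -69, 0],
  [0, 0, 0, 0, 1, -69, 0],
  [0, 0, 0, 0, 1, -69, 0],
  [0, 0, 0, 0, 1, -69, 0],
], force=12)

```text
time: 13.52
ee_pos: [0.412, -0.0292, 0.1281]
eef_rot: [-0.018, 1.0, 0.0, -0.0]
ft_force: [-0.0, -0.5, -0.9]
width: 0.051
grip_force: 12.0
```

Request:
apply_moves([
  [0, 0, 0, -198, 280, 0, 0],
  [0, 0, 0, -198, 280, 0, 0],
  [0, 0, 0, -198, 280, 0, 0],
  [0, 0, 0, -198, 280, 0, 0],
  [0, 0, 0, -198, 280, 0, 0],
  [0, 0, 0, -198, 280, 0, 0],
  [0, 0, 0, -198, 280, 0, 0],
  [0, 0, 0, -198, 280, 0, 0],
  [0, 0, 0, -198, 280, 0, 0],
  [0, 0, 0, -198, 280, 0, 0],
  [0, 0, 0, -198, 280, 0, 0],
  [0, 0, 0, -198, 280, 0, 0],
  [0, 0, 0, -198, 280, 0, 0],
  [0, 0, 0, -198, 280, 0, 0],
  [0, 0, 0, -198, 280, 0, 0],
  [0, 0, 0, -198, 280, 0, 0],
])

```text
time: 14.85
ee_pos: [0.6003, 0.2571, 0.1289]
eef_rot: [-0.017, 1.0, 0.0, 0.0]
ft_force: [-0.6, -0.3, 0.2]
width: 0.0514
grip_force: 12.0
```

```bash
python3 -c "
from h import *
go((.602,.2565,.038,92),(.602,.2565,.13,92))
c=cam('scene'); save('p5.png',cv2.resize(c['pixels'][290:470,280:480],(640,576)))"
```

```text
at [0.6003 0.2571 0.1289] w 0.0514 t 14.85 j7 1.29
[ 0.001  0.    -0.   ] [-1.7 -0.7 90.9]
[ 0.001  0.    -0.   ] [-1.7 -0.6 -1.1]
```

View pics/p5.png

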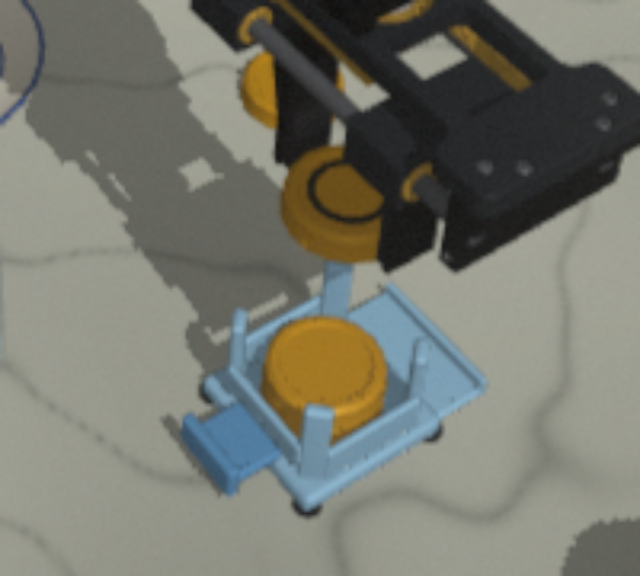

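The crop shows the ringed gold lid held level above the gold dispenser at crop (340,200).

Request:
apply_moves([
  [0, 0, 0, -1, -1, 35, 0],
  [0, 0, 0, -1, -1, 65, 0],
  [0, 0, 0, -1, -1, 82, 0],
  [0, 0, 0, -1, -1, 91, 0],
  [0, 0, 0, -1, -1, 91, 0],
  [0, 0, 0, -1, -1, 91, 0],
  [0, 0, 0, -1, -1, 91, 0],
  [0, 0, 0, -1, -1, 91, 0.22],
  [0, 0, 0, -1, -1, 91, 0.28],
  [0, 0, 0, -1, -1, 91, 0.36],
  [0, 0, 0, -1, -1, 91, 0.42],
  [0, 0, 0, -1, -1, 91, 0.48],
  [0, 0, 0, -1, -1, 91, 0.48],
  [0, 0, 0, -1, -1, 70, 0.48],
  [0, 0, 0, -1, -1, 40, 0.48],
  [0, 0, 0, -1, -1, 0, 0.48],
  [0, 0, 0, -1, -1, 0, 0.8],
  [0, 0, 0, -1, -1, 0, 1],
  [0, 0, 0, -1, -1, 0, 1],
])

```text
time: 16.48
ee_pos: [0.6012, 0.2566, 0.1284]
eef_rot: [-0.018, 1.0, 0.0, -0.0]
ft_force: [0.7, -0.2, -1.0]
width: 0.0771
grip_force: 0.0
```

```bash
python3 -c "
from h import *
go((.4999,.0973,.13,92),(.4999,.0973,.06,92))
c=cam('scene'); save('p6.png',cv2.resize(c['pixels'][290:470,280:480],(640,576)))"
```

```text
at [0.6012 0.2566 0.1284] w 0.0771 t 16.48 j7 1.3
[ 0. -0.  0.] [ 106.9 -155.6   -1.7]
[ 0. -0.  0.] [ 106.9 -155.6   68.3]
```

View pics/p6.png

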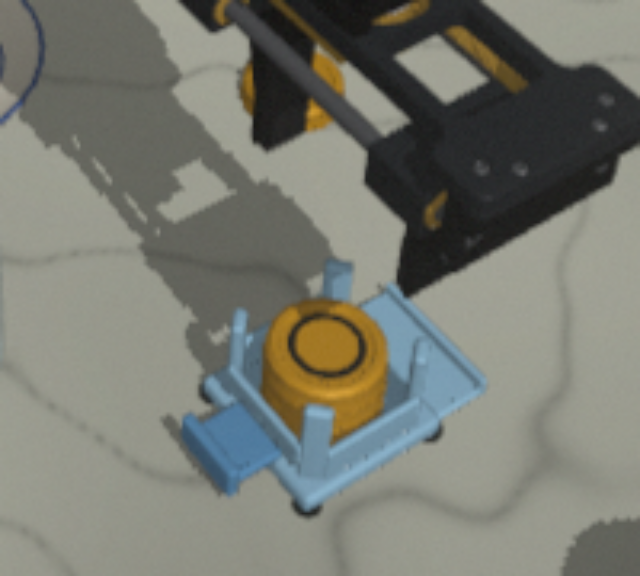

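The crop shows the ringed gold lid flat on the stack at crop (327,345).

Request:
apply_moves([
  [0, 0, 0, 107, -156, 0, 1],
  [0, 0, 0, 107, -156, 0, 1],
  [0, 0, 0, 107, -156, 0, 1],
  [0, 0, 0, 107, -156, 0, 1],
  [0, 0, 0, 107, -156, 0, 1],
  [0, 0, 0, 107, -156, 0, 1],
  [0, 0, 0, 107, -156, 0, 1],
  [0, 0, 0, 107, -156, 68, 1],
  [0, 0, 0, 107, -156, 68, 1],
  [0, 0, 0, 107, -156, 68, 1],
  [0, 0, 0, 107, -156, 68, 1],
  [0, 0, 0, 107, -156, 68, 1],
])

```text
time: 17.53
ee_pos: [0.5008, 0.0974, 0.0615]
eef_rot: [-0.018, 1.0, -0.0, 0.0]
ft_force: [0.2, 0.7, -0.1]
width: 0.0873
grip_force: 0.0
```

```bash
python3 -c "
from h import *
go((.4999,.0973,.003,92),(.4999,.0973,.13,92),(.602,.2565,.13,92))"
```

```text
at [0.5008 0.0974 0.0615] w 0.0873 t 17.53 j7 1.46
[-0.     0.001  0.001] [ 1.  -0.  58.5]
[-0.     0.001  0.001] [  0.9  -0.  -68.5]
[-0.     0.001  0.001] [-106.9  155.4  -68.5]
```

Request:
apply_moves([
  [0, 0, 0, 1, 0, 35, 1],
  [0, 0, 0, 1, 0, 57, 1],
  [0, 0, 0, 1, 0, 57, 1],
  [0, 0, 0, 1, 0, 57, 0],
  [0, 0, 0, 1, 0, 57, 0],
  [0, 0, 0, 1, 0, 57, 0],
  [0, 0, 0, 1, 0, 57, 0],
  [0, 0, 0, 1, 0, 57, 0],
  [0, 0, 0, 1, 0, 57, 0],
  [0, 0, 0, 1, 0, 57, 0],
  [0, 0, 0, 1, 0, 45, 0],
  [0, 0, 0, 1, 0, 10, 0],
  [0, 0, 0, 1, 0, -30, 0],
  [0, 0, 0, 1, 0, -69, 0],
  [0, 0, 0, 1, 0, -69, 0],
  [0, 0, 0, 1, 0, -69, 0],
], force=12)

```text
time: 18.87
ee_pos: [0.5003, 0.0971, 0.1325]
eef_rot: [-0.018, 1.0, 0.001, 0.002]
ft_force: [-0.3, 0.7, -1.5]
width: 0.0513
grip_force: 12.0
```

Request:
apply_moves([
  [0, 0, 0, -107, 155, 0, 0],
  [0, 0, 0, -107, 155, 0, 0],
  [0, 0, 0, -107, 155, 0, 0],
  [0, 0, 0, -107, 155, 0, 0],
  [0, 0, 0, -107, 155, 0, 0],
  [0, 0, 0, -107, 155, 0, 0],
  [0, 0, 0, -107, 155, 0, 0],
  [0, 0, 0, -107, 155, 0, 0],
  [0, 0, 0, -107, 155, 0, 0],
  [0, 0, 0, -107, 155, 0, 0],
  [0, 0, 0, -107, 155, 0, 0],
  [0, 0, 0, -107, 155, 0, 0],
])

```text
time: 19.87
ee_pos: [0.6004, 0.2549, 0.1299]
eef_rot: [-0.017, 1.0, 0.0, 0.0]
ft_force: [-0.6, -0.9, -0.1]
width: 0.0517
grip_force: 12.0
```

```bash
python3 -c "
from h import *
go((.602,.2565,.0495,92))"
```

```text
at [0.6004 0.2549 0.1299] w 0.0517 t 19.87 j7 1.3
[ 0.  0. -0.] [-1.7  1.5 80.4]
```

Request:
apply_moves([
  [0, 0, 0, -1, 1, 35, 0],
  [0, 0, 0, -1, 1, 60, 0],
  [0, 0, 0, -1, 1, 74, 0],
  [0, 0, 0, -1, 1, 80, 0],
  [0, 0, 0, -1, 1, 80, 0],
  [0, 0, 0, -1, 1, 80, 0],
  [0, 0, 0, -1, 1, 80, 0],
  [0, 0, 0, -1, 1, 80, 0.22],
  [0, 0, 0, -1, 1, 80, 0.28],
  [0, 0, 0, -1, 1, 80, 0.36],
  [0, 0, 0, -1, 1, 80, 0.42],
  [0, 0, 0, -1, 1, 80, 0.48],
  [0, 0, 0, -1, 1, 80, 0.48],
  [0, 0, 0, -1, 1, 60, 0.48],
  [0, 0, 0, -1, 1, 30, 0.48],
  [0, 0, 0, -1, 1, 0, 0.48],
  [0, 0, 0, -1, 1, 0, 0.8],
  [0, 0, 0, -1, 1, 0, 1],
  [0, 0, 0, -1, 1, 0, 1],
])

```text
time: 21.45
ee_pos: [0.6011, 0.2565, 0.1291]
eef_rot: [-0.018, 1.0, 0.0, -0.0]
ft_force: [0.1, 1.3, -0.7]
width: 0.0772
grip_force: 0.0
```

```bash
python3 -c "
from h import *
go((.4891,-.1645,.13,20),(.4891,-.1645,.06,20))
c=cam('scene'); save('p7.png',cv2.resize(c['pixels'][290:470,280:480],(640,576)))"
```

```text
at [0.6011 0.2565 0.1291] w 0.0772 t 21.45 j7 1.3
[-0.    -0.     1.257] [ 126.8 -416.8   -0.9]
[-0.    -0.     1.257] [ 126.8 -416.8   69.1]
```

View pics/p7.png

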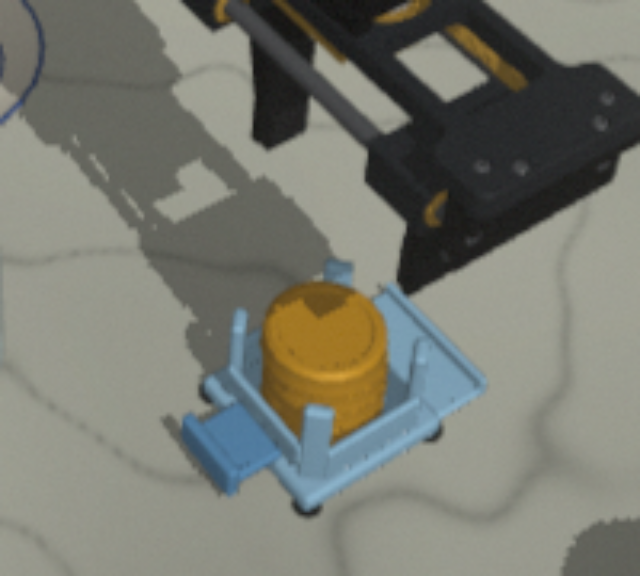

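The crop shows both gold lids stacked flat at crop (325,330). The red lid is next; I'll close along 20° to stay clear of the dispenser and jars.

Request:
apply_moves([
  [0, 0, 1.257, 127, -417, 0, 1],
  [0, 0, 1.257, 127, -417, 0, 1],
  [0, 0, 1.257, 127, -417, 0, 1],
  [0, 0, 1.257, 127, -417, 0, 1],
  [0, 0, 1.257, 127, -417, 0, 1],
  [0, 0, 1.257, 127, -417, 0, 1],
  [0, 0, 1.257, 127, -417, 0, 1],
  [0, 0, 1.257, 127, -417, 0, 1],
  [0, 0, 1.257, 127, -417, 0, 1],
  [0, 0, 1.257, 127, -417, 0, 1],
  [0, 0, 1.257, 127, -417, 0, 1],
  [0, 0, 1.257, 127, -417, 0, 1],
  [0, 0, 1.257, 127, -417, 0, 1],
  [0, 0, 1.257, 127, -417, 0, 1],
  [0, 0, 1.257, 127, -417, 69, 1],
  [0, 0, 1.257, 127, -417, 69, 1],
  [0, 0, 1.257, 127, -417, 69, 1],
  [0, 0, 1.257, 127, -417, 69, 1],
  [0, 0, 1.257, 127, -417, 69, 1],
])

```text
time: 23.08
ee_pos: [0.49, -0.1645, 0.0617]
eef_rot: [0.573, 0.819, 0.0, 0.0]
ft_force: [0.4, -0.9, 0.6]
width: 0.0868
grip_force: 0.0
```

```bash
python3 -c "
from h import *
go((.4891,-.1645,.003,20),(.4891,-.1645,.13,20),(.659,-.0155,.13,20))
c=cam('scene')"
```

```text
at [ 0.49   -0.1645  0.0617] w 0.0868 t 23.08 j7 0.86
[0.001 0.001 0.001] [ 0.3 -0.8 58.7]
[0.001 0.001 0.001] [  0.2  -0.8 -68.3]
[0.001 0.001 0.001] [ 82.  209.9 -68.2]
```

Request:
apply_moves([
  [0, 0, 0, 0, -1, 35, 1],
  [0, 0, 0, 0, -1, 58, 1],
  [0, 0, 0, 0, -1, 58, 1],
  [0, 0, 0, 0, -1, 58, 0.15],
  [0, 0, 0, 0, -1, 58, 0.15],
  [0, 0, 0, 0, -1, 58, 0.15],
  [0, 0, 0, 0, -1, 58, 0.15],
  [0, 0, 0, 0, -1, 58, 0.15],
  [0, 0, 0, 0, -1, 58, 0.15],
  [0, 0, 0, 0, -1, 58, 0.15],
  [0, 0, 0, 0, -1, 45, 0.15],
  [0, 0, 0, 0, -1, 10, 0.15],
  [0, 0, 0, 0, -1, -30, 0.15],
  [0, 0, 0, 0, -1, -68, 0.15],
  [0, 0, 0, 0, -1, -68, 0.15],
  [0, 0, 0, 0, -1, -68, 0.15],
], force=12)

```text
time: 24.47
ee_pos: [0.4894, -0.1654, 0.1309]
eef_rot: [0.574, 0.819, 0.002, 0.001]
ft_force: [-0.1, 0.2, -1.5]
width: 0.0574
grip_force: 12.0
```

Request:
apply_moves([
  [0, 0, 0, 82, 211, 0, 0.15],
  [0, 0, 0, 82, 211, 0, 0.15],
  [0, 0, 0, 82, 211, 0, 0.15],
  [0, 0, 0, 82, 211, 0, 0.15],
  [0, 0, 0, 82, 211, 0, 0.15],
  [0, 0, 0, 82, 211, 0, 0.15],
  [0, 0, 0, 82, 211, 0, 0.15],
  [0, 0, 0, 82, 211, 0, 0.15],
  [0, 0, 0, 82, 211, 0, 0.15],
  [0, 0, 0, 82, 211, 0, 0.15],
  [0, 0, 0, 82, 211, 0, 0.15],
  [0, 0, 0, 82, 211, 0, 0.15],
  [0, 0, 0, 82, 211, 0, 0.15],
])

```text
time: 25.55
ee_pos: [0.6582, -0.0163, 0.1287]
eef_rot: [0.574, 0.819, 0.0, -0.0]
ft_force: [-0.6, -0.9, 0.4]
width: 0.0575
grip_force: 12.0
```

```bash
python3 -c "
from h import *
go((.659,-.0155,.01,20))
c=cam('scene'); save('p8.png',cv2.resize(c['pixels'][210:430,140:400],(709,600)))"
```

```text
at [ 0.6582 -0.0163  0.1287] w 0.0575 t 25.55 j7 0.6
[ 0.    -0.    -0.001] [  0.4   1.  118.7]
```

View pics/p8.png

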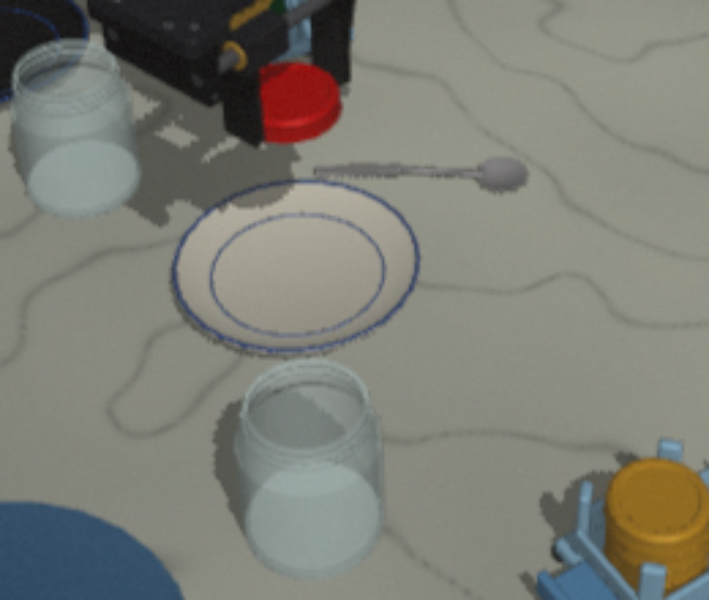

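The crop shows the red lid held level at crop (300,103), on course for the saucer at (296,265); both jars stand clear.

Request:
apply_moves([
  [0, 0, 0, 0, 1, 35, 0.15],
  [0, 0, 0, 0, 1, 70, 0.15],
  [0, 0, 0, 0, 1, 100, 0.15],
  [0, 0, 0, 0, 1, 112, 0.15],
  [0, 0, 0, 0, 1, 119, 0.15],
  [0, 0, 0, 0, 1, 119, 0.15],
  [0, 0, 0, 0, 1, 119, 0.15],
  [0, 0, 0, 0, 1, 119, 0.15],
  [0, 0, 0, 0, 1, 119, 0.35],
  [0, 0, 0, 0, 1, 119, 0.4],
  [0, 0, 0, 0, 1, 119, 0.46],
  [0, 0, 0, 0, 1, 119, 0.52],
  [0, 0, 0, 0, 1, 119, 0.55],
  [0, 0, 0, 0, 1, 119, 0.55],
  [0, 0, 0, 0, 1, 95, 0.55],
  [0, 0, 0, 0, 1, 60, 0.55],
  [0, 0, 0, 0, 1, 20, 0.55],
  [0, 0, 0, 0, 1, -20, 0.55],
  [0, 0, 0, 0, 1, -50, 0.55],
])

```text
time: 27.18
ee_pos: [0.6599, -0.016, 0.182]
eef_rot: [0.574, 0.819, 0.001, 0.001]
ft_force: [0.7, -0.5, 0.3]
width: 0.0673
grip_force: 0.0
```

```bash
python3 -c "
from h import *
go((.48,0,.25,20))"
```

```text
at [ 0.6599 -0.016   0.182 ] w 0.0673 t 27.18 j7 0.58
[ 0.002  0.001 -0.001] [  76.4 -163.4  -68.4]
```

Request:
apply_moves([
  [0, 0, 0, 0, 0, -40, 0.55],
  [0, 0, 0, 76, -163, -70, 0.55],
  [0, 0, 0, 76, -163, -70, 0.55],
  [0, 0, 0, 76, -163, -70, 0.55],
  [0, 0, 0, 76, -163, -70, 0.55],
  [0, 0, 0, 76, -163, -70, 0.55],
  [0, 0, 0, 76, -163, -70, 0.55],
  [0, 0, 0, 76, -163, -70, 0.55],
  [0, 0, 0, 76, -163, -70, 0.55],
])

```text
time: 27.93
ee_pos: [0.4808, 0.0004, 0.2487]
eef_rot: [0.573, 0.819, 0.001, 0.0]
ft_force: [-0.1, -0.5, 0.2]
width: 0.0673
grip_force: 0.0
```

Run:
```python
from h import *
c=cam('scene'); save('f1.png',c['pixels'])
c=cam('top'); save('f2.png',cv2.resize(c['pixels'][80:260,110:480],(800,389),interpolation=cv2.INTER_CUBIC))
h=cv2.cvtColor(c['pixels'],cv2.COLOR_RGB2HSV)
def fit(u0,u1,v0,v1,f,z):
    s=h[v0:v1,u0:u1]; k=max(cv2.findContours(f(s).astype(np.uint8),0,1)[0],key=cv2.contourArea); e=cv2.fitEllipse(k); return np.round(e[1],1),world(c,e[0][0]+u0,e[0][1]+v0,z).round(4)
print('red',fit(265,345,115,200,lambda s:(s[...,1]>150)&((s[...,0]<8)|(s[...,0]>172)),.019))
print('gold',fit(130,190,150,210,lambda s:(s[...,1]>130)&(s[...,0]<30),.058))
```

```text
red (array([13.4, 29.9]), array([ 0.6578, -0.0297,  0.019 ]))Traceback (most recent call last):
  File "<stdin>", line 8, in <module>
  File "<stdin>", line 6, in fit
ValueError: max() iterable argument is empty
```

View pics/f1.png

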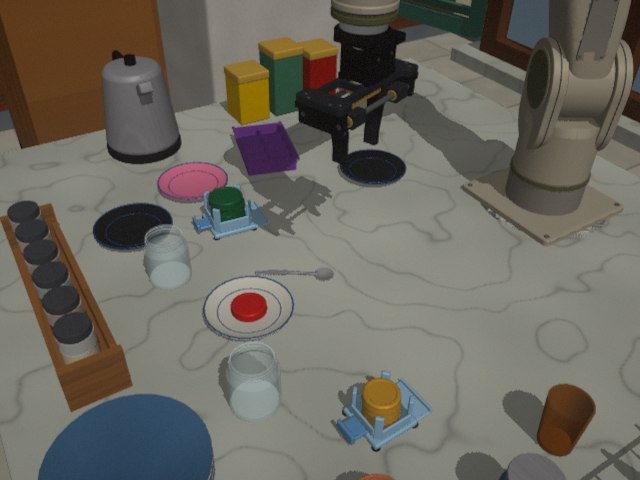

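View pics/f2.png

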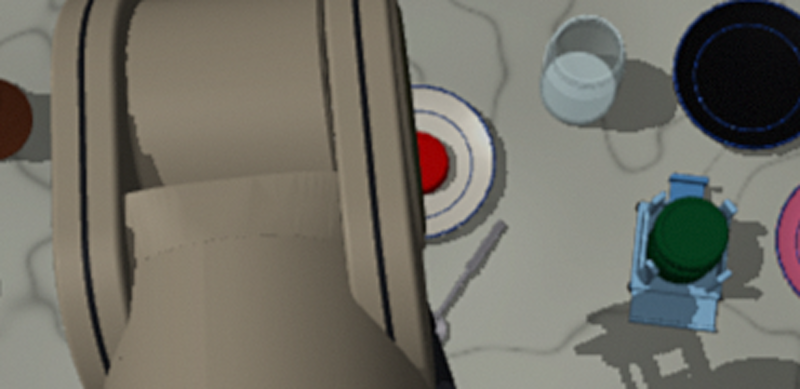

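The scene view shows the red lid centred in the saucer at (249,306), both stacks upright and the jars in place. The top view is partly hidden by the arm. A numeric check of the placements follows.

Run:
```python
from h import *
c=cam('scene'); h=cv2.cvtColor(c['pixels'],cv2.COLOR_RGB2HSV); P=cloud(c)
def top(nm,ctr,rad,zlo,zhi):
    d=np.hypot(P[...,0]-ctr[0],P[...,1]-ctr[1]); sat=(h[...,1]>120)&((h[...,0]<85)|(h[...,0]>170))
    q=P[(d<rad)&(P[...,2]>zlo)&(P[...,2]<zhi)&sat]
    b,_=cv2.minEnclosingCircle(np.float32(q[:,:2])*1000); A=np.c_[q[:,:2]-q[:,:2].mean(0),np.ones(len(q))]
    print(nm,len(q),'circle mm',np.round(b,1),np.round(_,1),'mean',q.mean(0).round(4),'slopes',np.linalg.lstsq(A,q[:,2],rcond=None)[0].round(3))
top('red',(.659,-.0155),.045,.015,.025)
top('green',(.584,-.251),.045,.061,.072)
top('gold',(.602,.2565),.04,.054,.064)
d=np.hypot(P[...,0]-.659,P[...,1]+.0155); blue=(h[...,0]>100)&(h[...,0]<130)&(h[...,1]>70)&(d<.085)&(d>.06)
q=P[blue]; print('saucer rim',cv2.fitEllipse(np.float32(q[:,:2])*1000))
for nm,k in(('jl',(.75,.14)),('jr',(.75,-.16))):
    q=P[(np.hypot(P[...,0]-k[0],P[...,1]-k[1])<.08)&(P[...,2]>.02)]; print(nm,q[:,:2].min(0),q[:,:2].max(0))
```

```text
red 681 circle mm [661.8 -14.5] 27.8 mean [ 0.6624 -0.0136  0.0188] slopes [-0.003 -0.001  0.019]
green 518 circle mm [ 588.2 -248.3] 31.6 mean [ 0.5896 -0.2459  0.0656] slopes [-0.008 -0.015  0.066]
gold 951 circle mm [607.2 257.4] 25.1 mean [0.6075 0.2581 0.0577] slopes [-0.003 -0.004  0.058]
saucer rim ((661.80615234375, -14.666276931762695), (140.3453826904297, 140.64707946777344), 177.9155731201172)
jl [0.69733    0.10889866] [0.82961824 0.18244107]
jr [ 0.70100042 -0.19817973] [ 0.77251102 -0.12249613]
```

```bash
python3 -c "
from h import *
print(r.close_job())"
```

```text
the job is handed in; nothing more can be done
None
```

The job is handed in: both green and both gold lids lie flat between the posts on their own stacks, the red lid is centred in the white saucer, and the jars did not move; it took about 28 s of the 115 s allowed.

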